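Find the lid that snaps onto the peg tub

ROBOT

A 7-joint arm with a two-finger parallel gripper is mounted at the origin on a cart in front of the work surface, level with it; the furniture and walls round the work are solid. World frame = base frame: x ahead of the robot, y to its left, z up, the work surface at z = 0. Lengths are in mm, angles in rad, forces in N, time in s.
With the tool pointing down it reaches from about 400 to 875 mm from the base axis. Payload 4.4 kg.
Tool frame: the origin (TCP) lies midway between the tips of the shut fingers; the grasp point (between the pads) lies ctrl.grip_depth behind it (ctrl.grip_depth is the distance from the TCP to the grasp point, in mm); z points along the fingers, y is the line along which they close (so a half turn about z gives the same grasp; the last joint's range is limited). The gripper opens to 85 mm and grips with 20 to 120 N. Pads are 22 mm wide; open, the fingers measure 114 mm over their backs; the gripper's body (76 mm by 85 mm) begins 54 mm behind the grasp point. The pads swing forward as they close: fully open they stand 13 mm farther back than shut.
Start: joints at [-1.215, 0.628, 0.038, 1.517, -0.027, 0.996, -0.02], TCP at [266.091, 593.054, 231.313] pointing down, gripper open.
Joint ranges: [-3.06, 3.06], [-0.37, 2.12], [-1.25, 1.32], [0.18, 2.47], [-1.1, 4.24], [0.23, 1.98], [-2.94, 2.94]. Speed limits (rad/s): [2.57, 2.57, 3.14, 3.14, 3.14, 3.14, 3.14].

INTERFACE

Orientations are given as [roll, pitch, yaw] about the fixed x, y, z axes, in that order (R = Rz(yaw) Ry(pitch) Rx(roll)).
In Python, from cell import ctrl gives the robot as it stands.
- The arm moves only by the tool carry_out, never from a script. Its argument "deltas" is one flat list of numbers, 7 for each row, row after row: the turn, a rotation vector about the tool's x, y, z in degrees, then the shift along the tool's x, y, z in m, then the closure, from -1 (fully open) to 1 (shut). In form: [wx, wy, wz, dx, dy, dz, claw, wx, wy, wz, dx, dy, dz, claw, ...]. A call has 1 to 12 rows; each row shifts and turns the commanded pose from where the row before left it, along the tool's axes as they then stand; what a row does not reach is not made up. A row lasts 1/8 s, in which the tool goes at most 62.5 mm and 10.7 degrees, less where a joint would pass 70% of its speed; a pose out of reach is approached as far as the arm can. A call with a gripper value outside its range is refused whole. The fingers move at their own pace and stop on an object; the grip force is fixed at half the most. Time passes only in rows, so rows that do not move let the fingers close. It gives the time, the measured TCP pose, the force, the opening and the grip force at its end, in the units of the state.
- ctrl.read_state(): the state, without advancing time (a new reading comes with each control period).
- ctrl.get_image(name): name is "side" or "top"; returns the picture (480x640x3 uint8, red, green, blue); there is no depth.
- ctrl.calibration(name): a dict with "mtx" (3x3 intrinsics, pixels), "distortion" ([k1, k2, p1, p2, k3] as OpenCV has them; the pictures are not rectified), "R" (3x3) and "t" (3): a world point X has camera coordinates R X + t. Camera axes: x right, y down, z forward; pixel columns grow to the right and rows downward; lengths in mm; the calibration is good to about 2 mm. A picture is of the moment at which its call begins. calibration takes no time and is no camera call.
- ctrl.finish_job(): hands the job in; it is judged then, once.
The state is a dict: "clock": time; "qpos": joint angles; "qd": joint speeds; "tau": joint torques, N m; "eef_pos": TCP position; "tool_rot": TCP orientation; "force": force on the tool from outside, world axes, zero at the start; "torque": the same for the moment, N m; "width": finger opening in mm; "gripper_force": force on a finger pad.
Only numpy, scipy, OpenCV 4.12 (cv2) and the standard library are available. Lean on these libraries where they do the work, as an engineer would, in place of code of your own. Each camera call takes 0.05 s, during which the arm holds its last target. There are 200 camera calls.

TASK

One of the three look-alike lids in the draining rack belongs to the tub of clothes pegs: try them until you find the one that snaps on, and press it fully home. Make sure that it holds by lifting the closed tub clear of the worktop by the lid's grip alone, then set it down upright on the worktop. The other two lids must lie in the rack, each in a bay as they lay at the start; leave the bowl, tin, mug and salt shaker alone and do not tip the tub over.

Things in the scene. Friction and masses are not known exactly. Their poses are not given: they have to be found in the camera images.
- tub: White plastic tub, open at the top, three wooden clothes pegs in it. 80 mm high, rim 100 mm long (its x axis) x 70 mm wide (y), rounded edge; 0.2 to 0.4 kg, loose on the worktop. Origin: centre of the underside, z up. On each long side, 9 mm below the rim, a sprung catch 44 mm long sticks out 3.5 mm.
- tub_rim (a point): Centre of the tub's mouth, level with the rim, axes as the tub. The right lid drops freely until its origin is 5 mm below this point, then needs 8 to 20 N of push to snap past the catches; fully home its origin is 18 mm below, and it holds against a pull of about 8 N, so the tub can be lifted by the grip.
- lid_1: One of three lids alike from outside: grey, 115 mm long (its x axis) x 85 mm (y), 22 mm high, 60 g, skirt 18 mm deep and open below. Origin: centre of the plane of the skirt's lower edge, z out of the top. Along y on the top a grip bar 46 mm long, 12 mm thick, 26 mm high (its top 48 mm above the origin). Fits the same with half a turn. Lies in any of the bays.
- lid_2: As lid_1. The lids differ only inside the skirt, and which is which is not told: one fits the rim with 1.5 mm play each side and has a lip on its long sides that snaps behind the catches; one is too narrow and stays standing on the rim; one slips down over rim and catches without effort but lifts straight off again.
- lid_3: As lid_1 and lid_2, the third look-alike.
- rack: Fixed draining rack of steel wire, 320 mm long (y), 135 mm deep (x, away from the robot), bays at y = -115, 0, +115 mm. Origin: on the worktop under its centre. In each bay a lid lies face up on wires sloping 28 degrees, lower side to +y (left), x axis along the rack's x, origin at x = 0, z = 45 mm of the rack. Wires 12 mm high at its lower side and 4 mm off its ends keep it in.
- bowl: Bystander: white china bowl, 115 mm across, 56 mm high; origin under its centre.
- tin: Bystander: food tin, 75 mm across, 58 mm high; origin under its centre.
- mug: Bystander: white mug, 85 mm across with a handle, 98 mm high; origin under the middle of mug and handle.
- mill: Bystander: salt shaker, 44 mm across, 90 mm high; origin under its centre.

How it is judged (in metres and radians):
On the way:
1. the closed tub hangs from its lid: a lid sits fully home on it, the tub is at least 10 mm above the worktop and not touched by the robot itself (height (world z) of tub above 0.01 m and angle between tub's own z axis and vertical below 0.35 rad and contact force between each of the arm, the fingers and tub below 0.5 N and ((z of lid_1 in the frame of tub between 0.059 and 0.0645 m and x of lid_1 in the frame of tub between -0.004 and 0.004 m and y of lid_1 in the frame of tub between -0.004 and 0.004 m and angle between the z axis of lid_1 and the z axis of tub, either way round below 0.05 rad) or (z of lid_2 in the frame of tub between 0.059 and 0.0645 m and x of lid_2 in the frame of tub between -0.004 and 0.004 m and y of lid_2 in the frame of tub between -0.004 and 0.004 m and angle between the z axis of lid_2 and the z axis of tub, either way round below 0.05 rad) or (z of lid_3 in the frame of tub between 0.059 and 0.0645 m and x of lid_3 in the frame of tub between -0.004 and 0.004 m and y of lid_3 in the frame of tub between -0.004 and 0.004 m and angle between the z axis of lid_3 and the z axis of tub, either way round below 0.05 rad))), for 0.2 s.
At the end, for the whole second after the job is handed in: One lid fully home on the tub (59 to 64.5 mm above its origin, 4 mm sideways, 0.05 rad); the tub upright on the worktop (4 mm, 0.05 rad); both other lids in rack bays (20 mm in x, 140 mm in y of its origin, 35 to 57 mm up, sloping 0.34 to 0.64 rad); all at rest (((z of lid_1 in the frame of tub between 0.059 and 0.0645 m and x of lid_1 in the frame of tub between -0.004 and 0.004 m and y of lid_1 in the frame of tub between -0.004 and 0.004 m and angle between the z axis of lid_1 and the z axis of tub, either way round below 0.05 rad and x of lid_2 in the frame of rack between -0.02 and 0.02 m and y of lid_2 in the frame of rack between -0.14 and 0.14 m and z of lid_2 in the frame of rack between 0.035 and 0.057 m and angle between lid_2's own z axis and vertical between 0.34 and 0.64 rad and x of lid_3 in the frame of rack between -0.02 and 0.02 m and y of lid_3 in the frame of rack between -0.14 and 0.14 m and z of lid_3 in the frame of rack between 0.035 and 0.057 m and angle between lid_3's own z axis and vertical between 0.34 and 0.64 rad) or (z of lid_2 in the frame of tub between 0.059 and 0.0645 m and x of lid_2 in the frame of tub between -0.004 and 0.004 m and y of lid_2 in the frame of tub between -0.004 and 0.004 m and angle between the z axis of lid_2 and the z axis of tub, either way round below 0.05 rad and x of lid_1 in the frame of rack between -0.02 and 0.02 m and y of lid_1 in the frame of rack between -0.14 and 0.14 m and z of lid_1 in the frame of rack between 0.035 and 0.057 m and angle between lid_1's own z axis and vertical between 0.34 and 0.64 rad and x of lid_3 in the frame of rack between -0.02 and 0.02 m and y of lid_3 in the frame of rack between -0.14 and 0.14 m and z of lid_3 in the frame of rack between 0.035 and 0.057 m and angle between lid_3's own z axis and vertical between 0.34 and 0.64 rad) or (z of lid_3 in the frame of tub between 0.059 and 0.0645 m and x of lid_3 in the frame of tub between -0.004 and 0.004 m and y of lid_3 in the frame of tub between -0.004 and 0.004 m and angle between the z axis of lid_3 and the z axis of tub, either way round below 0.05 rad and x of lid_1 in the frame of rack between -0.02 and 0.02 m and y of lid_1 in the frame of rack between -0.14 and 0.14 m and z of lid_1 in the frame of rack between 0.035 and 0.057 m and angle between lid_1's own z axis and vertical between 0.34 and 0.64 rad and x of lid_2 in the frame of rack between -0.02 and 0.02 m and y of lid_2 in the frame of rack between -0.14 and 0.14 m and z of lid_2 in the frame of rack between 0.035 and 0.057 m and angle between lid_2's own z axis and vertical between 0.34 and 0.64 rad)) and height (world z) of tub between -0.004 and 0.004 m and angle between tub's own z axis and vertical below 0.05 rad and linear speed of each of tub, lid_1, lid_2, lid_3 below 0.02 m/s); the robot touches nothing.
It fails at once if the bowl is moved more than 25 mm (distance of bowl from where it was at the start of the episode above 0.025 m).
It fails at once if the tin is moved more than 25 mm (distance of tin from where it was at the start of the episode above 0.025 m).
It fails at once if the mug is moved more than 25 mm (distance of mug from where it was at the start of the episode above 0.025 m).
It fails at once if the salt shaker is moved more than 25 mm (distance of mill from where it was at the start of the episode above 0.025 m).
It fails at once if the tub is tipped by more than 0.6 rad (angle between tub's own z axis and vertical above 0.6 rad).
It also fails if it takes over 72 s, if anything falls off the work surface, if the arm or the gripper's body presses on something with over 40 N, if the wrist force passes 120 N, or if a joint passes its speed limit or range.

## Working session

There is one attempt and no reset: what is moved stays moved. The work goes in short steps, Python scripts to look and compute and a tool call to move; the robot and the scene stay as the last step left them, time stands still between calls to the robot, and variables do not carry over. Pictures are saved under pics/ and viewed, at most 10 in all, crops included, and the job is handed in when it is done.

Besides the shell and the picture viewer there is one more tool, called after "Call:" by a JSON object that holds its "method" and its "body". carry_out: Moves the arm, as the interface text tells. Its arguments: {"type":"object","properties":{"deltas":{"type":"array"}},"required":["deltas"]}

```bash
ls; mkdir -p pics
python3 - <<'E'
from cell import ctrl
import cv2
for n in("top","side"):
    cv2.imwrite(f"pics/{n}0.png",ctrl.get_image(n)[:,:,::-1]); c=ctrl.calibration(n); print(n,c)
s=ctrl.read_state();print(s,ctrl.grip_depth)
E
```

```text
pics
top {'mtx': array([[539.84870819,   0.        , 319.18100202],
       [  0.        , 539.84870819, 237.89779134],
       [  0.        ,   0.        ,   1.        ]]), 'distortion': array([-0.14101023,  0.        ,  0.        ,  0.        ,  0.        ]), 'R': array([[-6.08476564e-05, -9.99851499e-01, -1.72329706e-02],
       [-9.98520423e-01,  9.97842059e-04, -5.43688184e-02],
       [ 5.43779404e-02,  1.72041649e-02, -9.98372203e-01]]), 't': array([-191.85089383,  563.37946047, 1466.72929858])}
side {'mtx': array([[490.48433442,   0.        , 311.955308  ],
       [  0.        , 490.48433442, 232.09989937],
       [  0.        ,   0.        ,   1.        ]]), 'distortion': array([-0.04848538,  0.        ,  0.        ,  0.        ,  0.        ]), 'R': array([[-0.99953311,  0.0302028 ,  0.00462177],
       [ 0.0077244 ,  0.39613289, -0.9181607 ],
       [-0.02956186, -0.91769632, -0.39618123]]), 't': array([ 566.82863976,  146.78946416, 1204.19009857])}
{'clock': 0.1, 'qpos': array([-1.21479073,  0.62923999,  0.0384313 ,  1.51825421, -0.02698307,
        0.99630986, -0.02001706]), 'qd': array([ 0.00121295, -0.00078026,  0.00166589, -0.00190527,  0.00033584,
       -0.0006862 ,  0.00101122]), 'tau': array([ 2.49653807e-03, -5.64534760e+01,  1.23028904e+00, -1.93975514e+01,
        1.12956448e-02,  5.41889953e-03, -1.39068213e-06]), 'eef_pos': array([265.85744536, 592.53596554, 230.49405851]), 'tool_rot': array([-3.13989896e+00,  2.24200190e-05,  2.71979043e+00]), 'force': array([ 0.46686232,  0.30112632, -0.24343616]), 'torque': array([-0.02146393, -0.00721698, -0.00415213]), 'gripper_force': 0.0, 'width': 85.25300863922936} 18.700000000000003
```

View pics/top0.png

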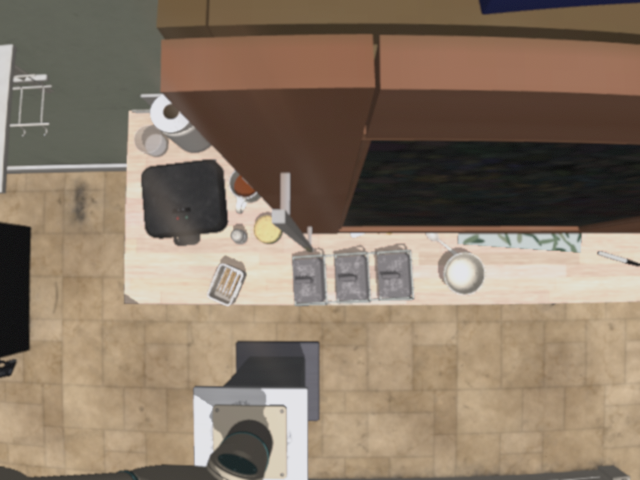

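View pics/side0.png

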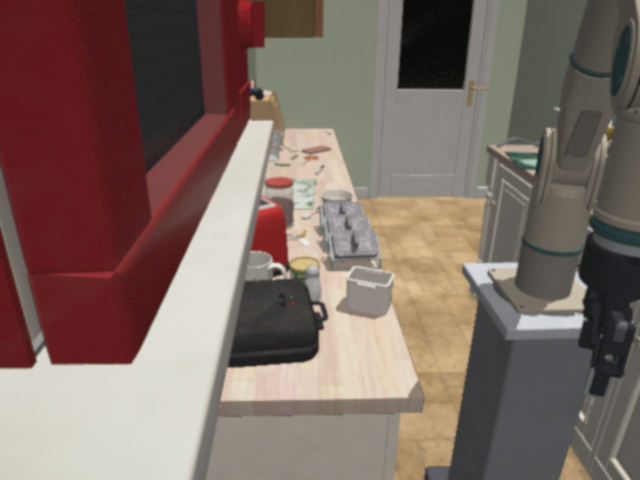

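The top view shows the tub at about (228,283), and the rack with lids near (308,278), (351,276) and (393,273). The side view shows the tub at about (370,290) and the rack at about (348,235). Next I'll zoom in to measure.

Run:
```python
import cv2,numpy as np
a=cv2.imread("pics/top0.png");b=cv2.imread("pics/side0.png")
def grid(im,x0,y0,w,h,s,step):
    c=cv2.resize(im[y0:y0+h,x0:x0+w],None,fx=s,fy=s,interpolation=cv2.INTER_CUBIC)
    for x in range(-(-x0//step)*step,x0+w,step):
        p=int((x-x0)*s);cv2.line(c,(p,0),(p,6),(0,0,255),1);cv2.putText(c,str(x),(p,16),0,.35,(0,0,255),1)
    for y in range(-(-y0//step)*step,y0+h,step):
        p=int((y-y0)*s);cv2.line(c,(0,p),(6,p),(0,0,255),1);cv2.putText(c,str(y),(8,p+4),0,.35,(0,0,255),1)
    return c
# tub top (200..260,250..310) x6, rack top
t=grid(a,200,255,60,55,6,5);r=grid(a,285,240,133,70,6,10)
out=np.zeros((420+0,798,3),np.uint8);out[:420,:798]=r
cv2.imwrite("pics/racktop.png",out)
s=grid(b,310,190,95,130,4.6,10)
o=np.zeros((598,800,3),np.uint8);o[:s.shape[0],:s.shape[1]]=s;o[:t.shape[0],800-360:]=t
cv2.imwrite("pics/tub.png",o)
```

```text
(no output)
```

View pics/racktop.png

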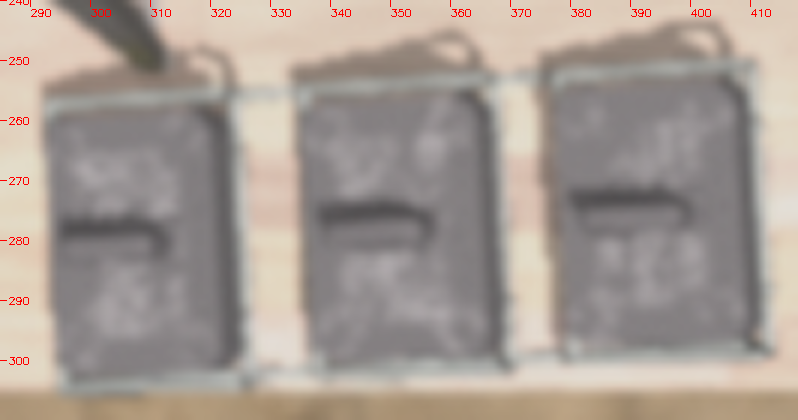

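View pics/tub.png

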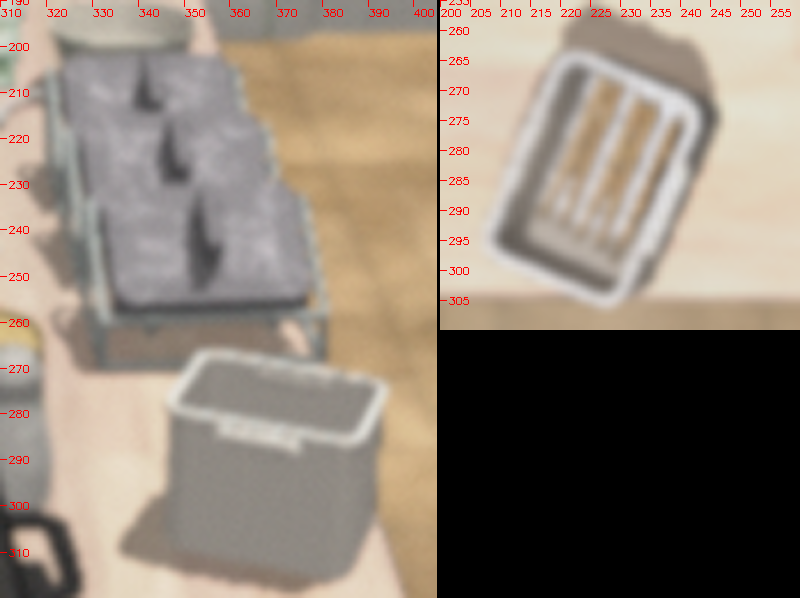

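```bash
cat > h.py <<'E'
from cell import ctrl
import numpy as np,cv2
from scipy.optimize import least_squares
from scipy.spatial.transform import Rotation as Ro
C={n:ctrl.calibration(n) for n in("top","side")}
def proj(n,P):
    c=C[n];return cv2.projectPoints(np.array(P,float).reshape(-1,3),cv2.Rodrigues(c["R"])[0],c["t"],c["mtx"],c["distortion"])[0][:,0]
def rect(a,b,z): return np.array([[a,b,z],[a,-b,z],[-a,-b,z],[-a,b,z]],float)
def tubpts(p,P): return P@Ro.from_euler('z',p[2]).as_matrix().T+[p[0],p[1],0]
def lidpts(p,bay,P):
    P=P@Ro.from_euler('x',-28,degrees=True).as_matrix().T+[0,bay,45]
    return P@Ro.from_euler('z',p[2]).as_matrix().T+[p[0],p[1],0]
E
cat > fit.py <<'E'
from h import *
for n in C: print(n,-C[n]["R"].T@C[n]["t"])
tt=np.array([[553,50],[702,100],[615,308],[488,240]])/6+[200-440/6,255]
ts=np.array([[200,350],[388,383],[350,444],[168,410]])/4.6+[310,190]
# top order: +x+y,+x-y,-x-y,-x+y ; side: far(-y)+x, far -x, near -x, near +x
f=lambda p,w=(1,1):np.r_[w[0]*(proj("top",tubpts(p,rect(p[3],p[4],80)))-tt).ravel(),w[1]*(proj("side",tubpts(p,rect(p[3],p[4],80)))-ts[[3,0,1,2]]).ravel()]
for w in((1,1),(1,.01),(.01,1)):
    r=least_squares(f,[450,50,-.36,48,33],args=(w,),loss='soft_l1');print("tub",w,r.x.round(3),r.cost.round(2))
tub=least_squares(f,[450,50,-.36,48,33],loss='soft_l1').x;print(f(tub).round(1))
L=np.array([[[50,112],[208,108],[222,372],[65,378]],[[305,95],[472,90],[488,362],[318,370]],[[553,85],[735,78],[748,345],[565,352]]])/6+[285,240]
S=np.array([[118,300],[95,195],[300,195],[315,300]])/4.6+[310,190]
g=lambda p:np.r_[np.concatenate([(proj("top",lidpts(p,b,rect(56,41,22)))-L[i]).ravel() for i,b in enumerate((115,0,-115))]),(proj("side",lidpts(p,115,rect(56,41,22)))-S).ravel()]
r=least_squares(g,[480,-200,0],loss='soft_l1');print("rack",r.x,g(r.x).round(1));rack=r.x
a=cv2.imread("pics/top0.png");b=cv2.imread("pics/side0.png")
def draw(im,n,x0,y0,w,h,s):
    c=cv2.resize(im[y0:y0+h,x0:x0+w],None,fx=s,fy=s,interpolation=cv2.INTER_CUBIC)
    def pl(P,col,cl=True): cv2.polylines(c,[np.int32(((proj(n,P)-[x0-.5,y0-.5])*s-.5)*16)],cl,col,1,cv2.LINE_AA,4)
    pl(tubpts(tub,rect(50,35,80)),(0,0,255));pl(tubpts(tub,rect(50,35,0)),(0,255,255))
    for bay in(115,0,-115):
        pl(lidpts(rack,bay,rect(57.5,42.5,22)),(0,0,255));pl(lidpts(rack,bay,rect(57.5,42.5,0)),(0,255,255));pl(lidpts(rack,bay,rect(6,23,48)),(0,255,0));pl(lidpts(rack,bay,rect(6,23,22)),(255,0,0))
    return c
A=draw(a,"top",200,240,220,72,3.6);B=draw(b,"side",300,190,105,135,2.7)
o=np.zeros((600,800,3),np.uint8);o[:A.shape[0],:A.shape[1]]=A;B=draw(b,"side",305,190,100,135,2.5);o[260:260+B.shape[0],:B.shape[1]]=B
B=draw(b,"side",310,190,75,75,4.5);o[260:260+B.shape[0],300:300+B.shape[1]]=B
cv2.imwrite("pics/ov.png",o);np.save("fit.npy",np.r_[tub[:3],rack])
E
python3 fit.py
```

```text
top [ 482.77650536 -217.61842033 1491.66587622]
side [ 601.02822643 1029.81287299  609.23408048]
tub (1, 1) [ 4.38092e+02  5.56980e+01 -3.87000e-01  4.67580e+01  3.35790e+01] 3.94
tub (1, 0.01) [ 4.38348e+02  5.47810e+01 -3.76000e-01  4.67500e+01  3.33130e+01] 2.42
tub (0.01, 1) [ 4.38081e+02  5.69910e+01 -4.01000e-01  4.67520e+01  3.31350e+01] 1.14
[ 0.7 -0.5 -0.7  0.9  0.3 -0.8 -1.8  0.7 -0.8 -0.2  0.6 -0.1 -1.  -0.6
  0.9 -0.2]
rack [ 454.16551217 -285.96676363    6.33590441] [-0.6  1.6 -0.2  0.6 -0.3 -0.4 -1.  -0.9 -0.3  2.2 -0.2  1.2 -0.5 -1.1
 -0.2 -1.8  1.2  1.5 -0.1  0.9  0.2 -0.7  1.6 -1.1  0.   0.2  2.  -1.4
 -2.  -2.6 -0.7 -1.2]
```

View pics/ov.png

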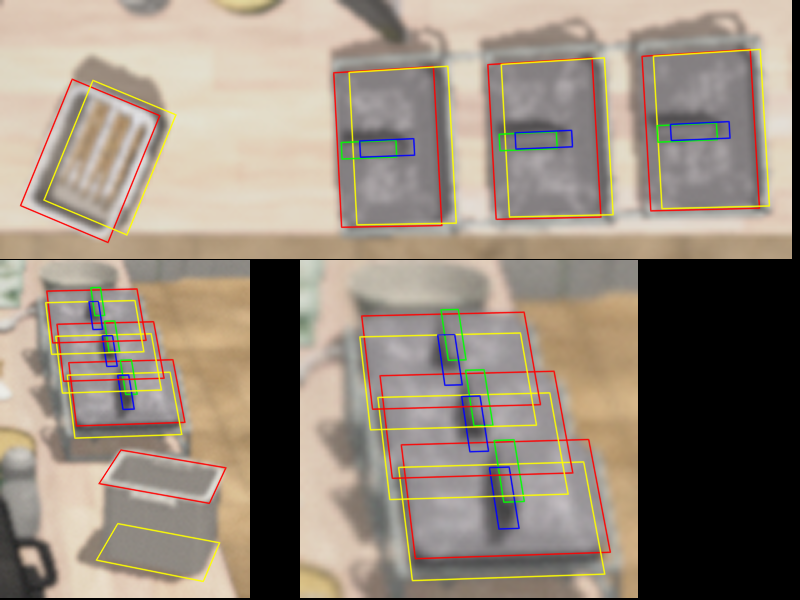

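```bash
cat > fit2.py <<'E'
from h import *
from scipy.optimize import minimize
im={n:cv2.imread(f"pics/{n}0.png") for n in C}
f=np.load("fit.npy");tub=f[:3];rack=f[3:];rack[2]-=2*np.pi
K=4
def rr(a,b,z,r):
    P=[]
    for q,(sx,sy) in enumerate(((1,1),(-1,1),(-1,-1),(1,-1))):
        for t in np.linspace(0,np.pi/2,5)+q*np.pi/2: P.append([sx*(a-r)+r*np.cos(t),sy*(b-r)+r*np.sin(t),z])
    return np.array(P)
def sil(n,polys,x0,y0,w,h):
    m=np.zeros((h*K,w*K),np.uint8)
    for P in polys:
        q=cv2.convexHull(np.float32((proj(n,P)-[x0-.5,y0-.5])*K-.5))
        cv2.fillPoly(m,[np.int32(q*16)],255,cv2.LINE_AA,4)
    return cv2.GaussianBlur(m.astype(float)/255,(0,0),3)
def mask(n,x0,y0,w,h,fn):
    c=cv2.resize(im[n],None,fx=K,fy=K,interpolation=cv2.INTER_CUBIC)[y0*K:(y0+h)*K,x0*K:(x0+w)*K]
    m=fn(cv2.cvtColor(c,cv2.COLOR_BGR2HSV).astype(int)).astype(np.uint8)
    m=cv2.morphologyEx(m,cv2.MORPH_OPEN,np.ones((21,21)))
    cs=cv2.findContours(m,0,1)[0];o=m*0
    for c in cs:
        if cv2.contourArea(c)>200*K*K: cv2.drawContours(o,[c],-1,1,-1)
    return o
import sys
sT=(200,252,60,58);sS=(335,258,65,65);rT=(286,240,130,68)
low=lambda t:(lambda h:h[...,1]<t)
mT=mask("top",*sT,low(28));mS=mask("side",*sS,low(28));mR=mask("top",*rT,lambda h:(h[...,2]<160)&(h[...,1]<28))
def show(m,ms):
    return np.dstack([m*255,m*0,(ms*255)]).astype(np.uint8)
def pt(p): return np.vstack([rr(50,35,80,10),rr(48,33,0,10),rr(22,38.5,71,1)])@Ro.from_euler('z',p[2]).as_matrix().T+[p[0],p[1],0]
def cost(p,wt=1,ws=1):
    return wt*((sil("top",[pt(p)],*sT)-cv2.GaussianBlur(mT*1.,(0,0),3))**2).sum()+ws*((sil("side",[pt(p)],*sS)-cv2.GaussianBlur(mS*1.,(0,0),3))**2).sum()
opt=lambda fn,p:minimize(fn,p,method='Nelder-Mead',options=dict(initial_simplex=np.array([p]+[p+d for d in np.diag([8,8,.1])]),xatol=1e-3))
for w in((1,1),(1,0),(0,1)):
    r=opt(lambda p:cost(p,*w),tub);print("tub",w,r.x.round(3),r.fun)
    if w==(1,1):tb=r.x
def pr(p): return [lidpts(p,b,np.vstack([rr(57.5,42.5,0,6),rr(57.5,42.5,22,6)])) for b in(115,0,-115)]
cr=lambda p:((sil("top",pr(p),*rT)-cv2.GaussianBlur(mR*1.,(0,0),3))**2).sum()
r=opt(cr,rack);rk=r.x;print("rack",rk.round(3),r.fun)
o=np.zeros((590,800,3),np.uint8)
A=show(mT,sil("top",[pt(tb)],*sT));B=show(mS,sil("side",[pt(tb)],*sS));D=show(mR,sil("top",pr(rk),*rT))
o[:232,:240]=A;o[:260,250:510]=B;o[270:270+272,:520]=D
cv2.imwrite("pics/sil.png",o);np.save("fit2.npy",np.r_[tb,rk])
E
python3 fit2.py
```

```text
tub (1, 1) [ 4.36813e+02  4.76620e+01 -2.30000e-01] 18583.41551182664
tub (1, 0) [ 5.50092e+02 -8.83020e+01  2.13000e-01] 0.0
tub (0, 1) [ 4.36821e+02  4.77870e+01 -2.29000e-01] 983.1798521384919
rack [ 4.57524e+02 -2.84176e+02  5.70000e-02] 3416.316182548155
```

View pics/sil.png

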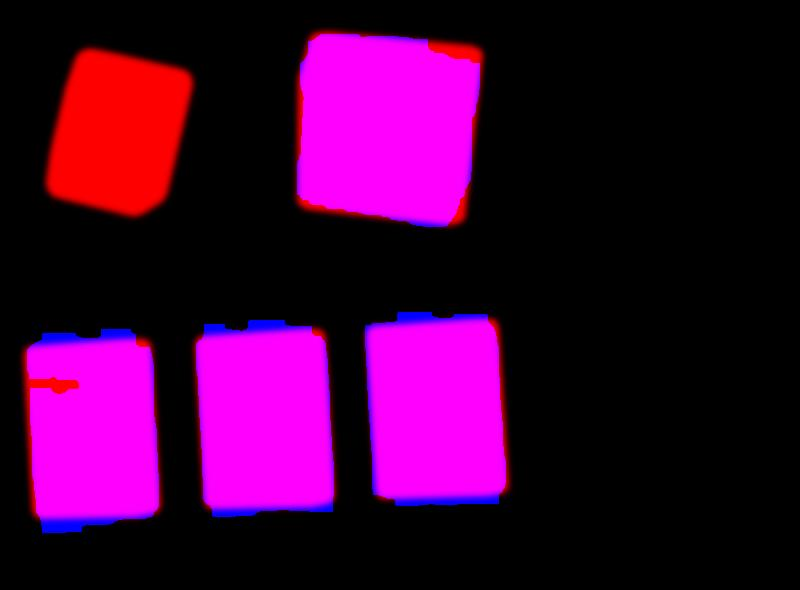

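The silhouette fit matches all three lids in the rack. The tub mask in the top view came out empty because its rim is thin, so I'll fix that mask.

```bash
sed -i 's/^    m=cv2.morphologyEx(m,cv2.MORPH_OPEN.*/    m=cv2.morphologyEx(m,cv2.MORPH_CLOSE,np.ones((9,9)))\n    z=m*0;[cv2.drawContours(z,[q],-1,1,-1) for q in cv2.findContours(m,0,1)[0]]\n    m=cv2.morphologyEx(z,cv2.MORPH_OPEN,np.ones((21,21)))/' fit2.py
sed -i 's/^mT=.*/hh=cv2.cvtColor(im["top"],cv2.COLOR_BGR2HSV);print(hh[283,200:252,1],hh[283,200:252,2]);hs=cv2.cvtColor(im["side"],cv2.COLOR_BGR2HSV);print(hs[295,335:400,1],hs[275,335:400,1])\nT1,T2=int(sys.argv[1]),int(sys.argv[2])\nmT=mask("top",*sT,low(T1));mS=mask("side",*sS,low(T2));mR=mask("top",*rT,lambda h:(h[...,2]<160)\&(h[...,1]<28))/' fit2.py
python3 fit2.py 36 36
```

```text
[45 46 46 46 46 46 46 46 47 43 31 14 10 15 24 31 31 24 19 36 60 69 73 79
 59 24 17 42 72 85 84 74 34 10 22 54 70 26  5  6 10 16 33 48 52 46 45 44
 44 44 43 42] [225 225 225 224 225 224 224 224 224 221 217 216 214 193 161 138 133 147
 172 186 188 177 167 171 181 193 205 200 184 165 167 176 182 197 197 174
 143 156 201 219 204 162 140 175 217 226 226 226 226 226 226 226]
[40 38 37 36 37 40 40 40 39 43 48 41 28 24 20 20 22 20 20 21 22 21 23 20
 22 22 22 18 21 21 21 22 22 21 21 21 21 21 20 23 22 20 19 20 20 21 23 23
 23 19 23 23 21 24 24 26 50 77 89 94 92 93 92 91 95] [47 48 47 47 47 47 43 42 42 41 39 28 17 14 17 20 23 24 22 22 22 21 21 20
 20 23 25 18 20 20 22 20 20 23 23 20 22 22 22 22 22 22 20 24 23 25 23 22
 22 22 22 22 23 20 20 21 13 14 21 51 77 90 90 91 89]
tub (1, 1) [ 4.38141e+02  5.44730e+01 -3.40000e-01] 11364.200001277504
tub (1, 0) [ 4.37374e+02  5.72230e+01 -3.89000e-01] 9853.570878922095
tub (0, 1) [ 4.37641e+02  4.90390e+01 -2.86000e-01] 605.8648580618374
rack [ 4.58379e+02 -2.84058e+02  5.10000e-02] 4360.135735192661
```

View pics/sil.png

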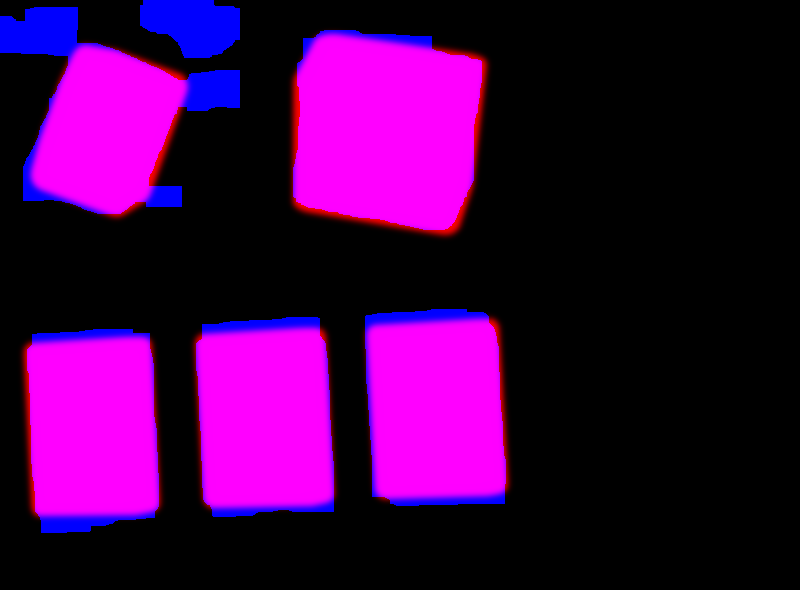

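```bash
cat >> h.py <<'E'
TUB=np.array([438,55.5,-.385]);RACK=np.array([457.5,-284.1,.053])
def cur():
    s=ctrl.read_state();return s["eef_pos"],Ro.from_euler('xyz',s["tool_rot"])
def down(yaw): return Ro.from_euler('xyz',[np.pi,0,yaw])
def tubpt(x,y,z,T=TUB): return tubpts(T,np.array([[x,y,z]]))[0]
L2T=Ro.from_euler('z',np.pi/2)*Ro.from_euler('x',np.pi)
def lidpose(bay,off=(0,0,25),R=RACK):   # tool pose for gripping lid in a bay
    Rl=Ro.from_euler('z',R[2])*Ro.from_euler('x',-28,degrees=True)
    return lidpts(R,bay,np.array([off],float))[0],Rl*L2T
def plan(*segs):   # (pos,R,n): rows as [rotvec deg, shift m] in the tool frame
    p,R=cur()
    for q,Q,n in segs:
        q=np.array(q,float);rv=(R.inv()*Q).as_rotvec();st=Ro.from_rotvec(rv/n);last=None;k=0
        for i in range(n):
            row=np.r_[np.degrees(rv/n).round(1),(R.inv().apply((q-p)/n)/1000).round(4)]
            R=R*st
            if last is not None and np.allclose(row,last): k+=1
            else:
                if last is not None: print(k,"x",last.tolist())
                last=row;k=1
        print(k,"x",last.tolist(),"->",q.round(1));p,R=q,Q
def st():
    s=ctrl.read_state();print(round(s["clock"],2),s["eef_pos"].round(1),s["tool_rot"].round(3),"F",s["force"].round(1),"w",round(s["width"],1),s["gripper_force"])
E
python3 - <<'E'
from h import *
g=tubpt(33,0,31);D=down(TUB[2]+np.pi)
plan((g+[0,0,140],D,12),(g,D,5))
E
```

```text
1 x [-0.0, -0.0, -0.2, -0.0342, -0.0348, 0.005]
1 x [-0.0, -0.0, -0.2, -0.0341, -0.035, 0.005]
1 x [-0.0, -0.0, -0.2, -0.0339, -0.0351, 0.005]
1 x [-0.0, -0.0, -0.2, -0.0338, -0.0352, 0.005]
1 x [-0.0, -0.0, -0.2, -0.0337, -0.0353, 0.005]
1 x [-0.0, -0.0, -0.2, -0.0336, -0.0354, 0.005]
1 x [-0.0, -0.0, -0.2, -0.0335, -0.0355, 0.005]
1 x [-0.0, -0.0, -0.2, -0.0334, -0.0356, 0.005]
1 x [-0.0, -0.0, -0.2, -0.0333, -0.0357, 0.005]
1 x [-0.0, -0.0, -0.2, -0.0332, -0.0358, 0.005]
1 x [-0.0, -0.0, -0.2, -0.0331, -0.0359, 0.005]
1 x [-0.0, -0.0, -0.2, -0.033, -0.036, 0.005] -> [468.6  43.1 171. ]
5 x [0.0, 0.0, 0.0, 0.0, -0.0, 0.028] -> [468.6  43.1  31. ]
```

Call:
{"method": "carry_out", "body": {"deltas": [0, 0, -0.2, -0.034, -0.035, 0.005, -1, 0, 0, -0.2, -0.034, -0.035, 0.005, -1, 0, 0, -0.2, -0.034, -0.035, 0.005, -1, 0, 0, -0.2, -0.034, -0.035, 0.005, -1, 0, 0, -0.2, -0.034, -0.035, 0.005, -1, 0, 0, -0.2, -0.034, -0.035, 0.005, -1, 0, 0, -0.2, -0.033, -0.036, 0.005, -1, 0, 0, -0.2, -0.033, -0.036, 0.005, -1, 0, 0, -0.2, -0.033, -0.036, 0.005, -1, 0, 0, -0.2, -0.033, -0.036, 0.005, -1, 0, 0, -0.2, -0.033, -0.036, 0.005, -1, 0, 0, 0, 0, 0, 0, -1]}}

```text
clock: 1.6
eef_pos: [452.6, 84.8, 175.8]
tool_rot: [-3.139, 0.0, 2.75]
force: [-0.1, 0.5, 0.3]
width: 85.3
gripper_force: 0.0
```

Run:
```python
from h import *
g=tubpt(33,0,31);D=down(TUB[2]+np.pi)
st();plan((g+[0,0,60],D,4),(g,D,3))
```

```text
1.6 [452.6  84.8 175.8] [-3.139  0.     2.75 ] F [-0.1  0.5  0.3] w 85.3 0.0
1 x [-0.0, 0.0, -0.1, -0.0077, -0.0081, 0.0212]
3 x [-0.0, 0.0, -0.1, -0.0076, -0.0081, 0.0212] -> [468.6  43.1  91. ]
3 x [0.0, 0.0, 0.0, 0.0, -0.0, 0.02] -> [468.6  43.1  31. ]
```

Call:
{"method": "carry_out", "body": {"deltas": [0, 0, -0.1, -0.0077, -0.0081, 0.021, -1, 0, 0, -0.1, -0.0077, -0.0081, 0.021, -1, 0, 0, -0.1, -0.0076, -0.0081, 0.021, -1, 0, 0, 0, -0.0076, -0.0081, 0.021, -1, 0, 0, 0, 0, 0, 0, -1, 0, 0, 0, 0, 0, 0.02, -1, 0, 0, 0, 0, 0, 0.02, -1, 0, 0, 0, 0, 0, 0.02, -1, 0, 0, 0, 0, 0, 0, -0.4, 0, 0, 0, 0, 0, 0, 0.2, 0, 0, 0, 0, 0, 0, 0.6, 0, 0, 0, 0, 0, 0, 1]}}

```text
clock: 3.1
eef_pos: [468.7, 48.5, 32.7]
tool_rot: [3.141, 0.001, 2.764]
force: [0.9, -1.3, -4.9]
width: 65.3
gripper_force: 78.3
```

Call:
{"method": "carry_out", "body": {"deltas": [0, 0, 0, 0, 0, 0, 1, 0, 0, 0, 0, 0, 0, 1, 0, 0, 0, 0, 0, 0, 1]}}

```text
clock: 3.48
eef_pos: [468.7, 47.8, 32.5]
tool_rot: [3.141, 0.001, 2.763]
force: [-0.1, -0.7, -0.8]
width: 66.0
gripper_force: 77.1
```

Call:
{"method": "carry_out", "body": {"deltas": [0, 0, 0, 0, 0, 0, -1, 0, 0, 0, 0, 0, 0, -1, 0, 0, 0, 0, 0, 0, -1, 0, 0, 0, 0, 0, 0, -1]}}

```text
clock: 3.98
eef_pos: [468.3, 47.9, 32.3]
tool_rot: [3.142, 0.0, 2.763]
force: [0.2, -0.1, -1.3]
width: 85.6
gripper_force: 0.0
```

Run:
```python
from h import *
for n in C: cv2.imwrite(f"pics/{n}1.png",ctrl.get_image(n)[:,:,::-1])
st()
```

```text
4.08 [468.3  47.9  32.3] [3.142 0.    2.763] F [ 1.  -0.8 -0.8] w 85.3 0.0
```

Run:
```python
from h import *
p,R=cur()
q,Q=lidpose(115,(0,0,130));print(q)
plan((p+[0,0,160],R,4),(q,Q,14))
```

```text
[ 448.17470815 -108.31587493  159.78318707]
4 x [0.0, 0.0, 0.0, -0.0, 0.0, -0.04] -> [468.3  47.9 192.3]
1 x [1.1, -1.8, 4.6, -0.0028, -0.0109, 0.0023]
1 x [1.1, -1.8, 4.6, -0.0036, -0.0106, 0.0026]
1 x [1.1, -1.8, 4.6, -0.0043, -0.0102, 0.003]
1 x [1.1, -1.8, 4.6, -0.005, -0.0098, 0.0033]
1 x [1.1, -1.8, 4.6, -0.0057, -0.0093, 0.0037]
1 x [1.1, -1.8, 4.6, -0.0063, -0.0087, 0.004]
1 x [1.1, -1.8, 4.6, -0.0068, -0.0081, 0.0044]
1 x [1.1, -1.8, 4.6, -0.0073, -0.0075, 0.0048]
1 x [1.1, -1.8, 4.6, -0.0077, -0.0068, 0.0051]
1 x [1.1, -1.8, 4.6, -0.008, -0.0061, 0.0055]
1 x [1.1, -1.8, 4.6, -0.0083, -0.0053, 0.0059]
1 x [1.1, -1.8, 4.6, -0.0085, -0.0045, 0.0062]
1 x [1.1, -1.8, 4.6, -0.0087, -0.0037, 0.0066]
1 x [1.1, -1.8, 4.6, -0.0087, -0.0029, 0.0069] -> [ 448.2 -108.3  159.8]
```

Call:
{"method": "carry_out", "body": {"deltas": [0, 0, 0, 0, 0, -0.04, -1, 0, 0, 0, 0, 0, -0.04, -1, 0, 0, 0, 0, 0, -0.04, -1, 0, 0, 0, 0, 0, -0.04, -1, 1.9, -3.2, 8.1, -0.006, -0.021, 0.005, -1, 1.9, -3.2, 8.1, -0.009, -0.02, 0.006, -1, 1.9, -3.2, 8.1, -0.012, -0.018, 0.008, -1, 1.9, -3.2, 8.1, -0.014, -0.016, 0.009, -1, 1.9, -3.2, 8.1, -0.016, -0.013, 0.011, -1, 1.9, -3.2, 8.1, -0.017, -0.01, 0.012, -1, 1.9, -3.2, 8.1, -0.017, -0.007, 0.013, -1, 1.9, -3.2, 8.1, 0, 0, 0, -1]}}

```text
clock: 5.58
eef_pos: [460.0, -109.1, 154.6]
tool_rot: [3.118, 0.493, 1.594]
force: [0.6, 1.0, -0.9]
width: 85.3
gripper_force: 0.0
```

```bash
cat > fit3.py <<'E'
import re
src=open("fit2.py").read().split("im={")
exec(src[0]);im={n:cv2.imread(f"pics/{n}2.png") for n in C}
body=src[1].split("\n",1)[1].split("for w in")[0]
body=body.replace('f=np.load("fit.npy");tub=f[:3];rack=f[3:];rack[2]-=2*np.pi','')
exec("import sys;sys.argv=['',sys.argv[1] if len(sys.argv)>1 else '34','34']\n"+body.replace("rr(48,33,0,10)","rr(47,32,0,10)"))
# tub y axis line known: point (468.6,47.8), yaw -.3786 ; unknown distance u along x, offset v along y
yaw=-.3786;ax=np.array([np.cos(yaw),np.sin(yaw)]);ay=np.array([-ax[1],ax[0]]);o=np.array([468.6,47.8])
for w in((1,1),(1,0),(0,1)):
    for free in(0,1):
        fn=lambda q:cost(np.r_[o+q[0]*ax+(q[1]*ay if free else 0),yaw],*w)
        r=minimize(fn,[-33,0],method='Nelder-Mead',options=dict(initial_simplex=[[-33,0],[-27,0],[-33,6]],xatol=.01));print(w,free,r.x.round(2),(o+r.x[0]*ax).round(1),round(r.fun))
E
python3 - <<'E'
from h import *
for n in C: cv2.imwrite(f"pics/{n}2.png",ctrl.get_image(n)[:,:,::-1])
st()
E
python3 fit3.py 2>&1 | tail -6
```

```text
5.67 [ 461.8 -106.3  153.6] [3.12  0.493 1.606] F [ 0.2 -0.1  0. ] w 85.4 0.0
(1, 1) 0 [-21.69  -4.9 ] [448.4  55.8] 30395
(1, 1) 1 [-20.77  -7.2 ] [449.3  55.5] 29689
(1, 0) 0 [153. -90.] [610.8  -8.8] 14203
(1, 0) 1 [111.19  24.56] [571.9   6.7] 14203
(0, 1) 0 [-22.76  -3.62] [447.4  56.2] 1282
(0, 1) 1 [-21.78  -5.17] [448.4  55.8] 714
```

Run:
```python
from h import *
o=np.zeros((600,800,3),np.uint8)
T=np.array([468.6-31*np.cos(-.3786),47.8-31*np.sin(-.3786),-.3786]);print(T)
def crop(n,x0,y0,w,h,s):
    c=cv2.resize(cv2.imread(f"pics/{n}2.png")[y0:y0+h,x0:x0+w],None,fx=s,fy=s,interpolation=cv2.INTER_CUBIC)
    for P,col in((rect(50,35,80),(0,0,255)),(rect(47,32,0),(0,255,255))):
        cv2.polylines(c,[np.int32(((proj(n,tubpts(T,P))-[x0-.5,y0-.5])*s-.5)*16)],True,col,1,cv2.LINE_AA,4)
    return c
a=crop("top",195,245,70,65,5.7);b=crop("side",300,190,110,130,3.6)
o[:a.shape[0],:a.shape[1]]=a;o[:b.shape[0],400:400+b.shape[1]]=b
cv2.imwrite("pics/v2.png",o)
```

```text
[ 4.39795327e+02  5.92582193e+01 -3.78600000e-01]
```

View pics/v2.png

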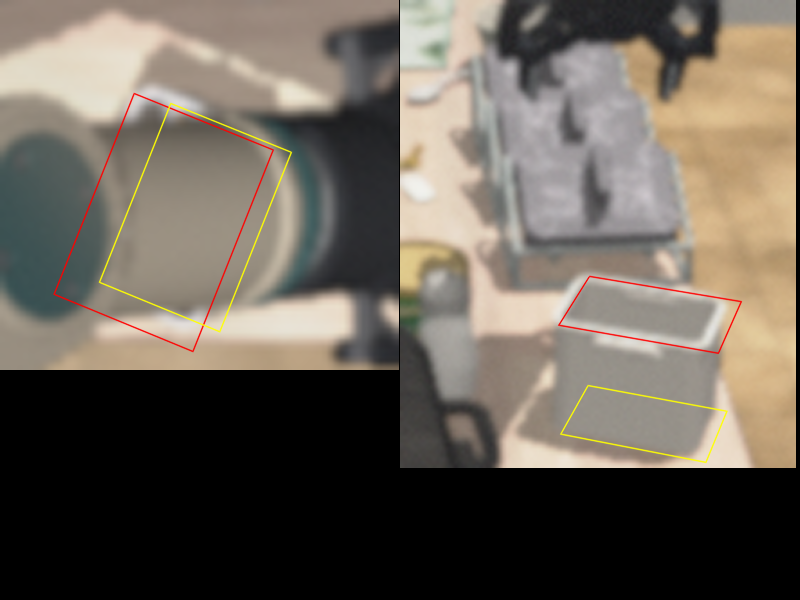

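Run:
```python
from h import *
Q=down(-.3786+np.pi/2);w=np.array([490,39.3,160])
plan((w,Q,6),(w*[1,1,0]+[0,0,62],Q,4))
```

```text
1 x [1.2, 4.6, 3.9, 0.0207, 0.0058, -0.0122]
1 x [1.2, 4.6, 3.9, 0.022, 0.0041, -0.0106]
1 x [1.2, 4.6, 3.9, 0.023, 0.0024, -0.0089]
1 x [1.2, 4.6, 3.9, 0.0237, 0.0006, -0.007]
1 x [1.2, 4.6, 3.9, 0.0242, -0.0011, -0.0051]
1 x [1.2, 4.6, 3.9, 0.0244, -0.0029, -0.0031] -> [490.   39.3 160. ]
4 x [0.0, 0.0, 0.0, 0.0, -0.0, 0.0245] -> [490.   39.3  62. ]
```

Call:
{"method": "carry_out", "body": {"deltas": [1.2, 4.6, 3.9, 0.021, 0.006, -0.012, -1, 1.2, 4.6, 3.9, 0.022, 0.004, -0.011, -1, 1.2, 4.6, 3.9, 0.023, 0.002, -0.009, -1, 1.2, 4.6, 3.9, 0.024, 0.001, -0.007, -1, 1.2, 4.6, 3.9, 0.024, -0.001, -0.005, -1, 1.2, 4.6, 3.9, 0.024, -0.003, -0.003, -1, 0, 0, 0, 0, 0, 0, -1, 0, 0, 0, 0, 0, 0.02, -1, 0, 0, 0, 0, 0, 0.02, -1]}}

```text
clock: 6.8
eef_pos: [489.3, 37.4, 120.9]
tool_rot: [-3.14, -0.0, 1.194]
force: [-0.7, 0.0, -1.1]
width: 86.0
gripper_force: 0.0
```

Run:
```python
from h import *
st()
Q=down(-.3786+np.pi/2);w=np.array([490,39.3,64])
plan((w,Q,4))
```

```text
6.8 [489.3  37.4 120.9] [-3.14  -0.     1.194] F [-0.7  0.  -1.1] w 86.0 0.0
4 x [-0.0, -0.0, 0.0, 0.0005, 0.0, 0.0142] -> [490.   39.3  64. ]
```

Call:
{"method": "carry_out", "body": {"deltas": [0, 0, 0, 0.0005, 0, 0.014, -1, 0, 0, 0, 0.0005, 0, 0.014, -1, 0, 0, 0, 0.0005, 0, 0.014, -1, 0, 0, 0, 0.0005, 0, 0.014, -1, 0, 0, 0, 0, 0, 0, -0.3, 0, 0, 0, 0, 0, 0, 0.2, 0, 0, 0, 0, 0, 0, 0.6, 0, 0, 0, 0, 0, 0, 1, 0, 0, 0, 0, 0, 0, 1, 0, 0, 0, 0, 0, 0, 1, 0, 0, 0, 0, 0, 0, 1]}}

```text
clock: 8.18
eef_pos: [490.6, 40.0, 65.5]
tool_rot: [-3.139, -0.002, 1.19]
force: [0.2, -1.3, 5.0]
width: 2.8
gripper_force: 59.1
```

Run:
```python
from h import *
st();print(ctrl.read_state()["torque"])
```

```text
8.18 [490.6  40.   65.5] [-3.139e+00 -2.000e-03  1.190e+00] F [ 0.2 -1.3  5. ] w 2.8 59.10097360610962
[-0.10808421  0.13267185  0.12144845]
```

```bash
sed -i 's/^TUB=np.array([^)]*)/TUB=np.array([445.1,57.2,-.380])/' h.py
python3 - <<'E'
from h import *
p,R=cur();q,Q=lidpose(115,(0,0,100));q2,_=lidpose(115);print(q,q2)
plan((p+[0,0,95],R,3),(q,Q,6))
E
```

```text
[ 448.92081852 -122.38024526  133.29475929] [ 450.78609444 -157.54117109   67.07368982]
3 x [0.0, 0.0, 0.0, 0.0001, -0.0001, -0.0317] -> [490.6  40.  160.5]
1 x [-1.0, -4.6, -4.1, -0.0277, 0.0036, 0.0045]
1 x [-1.0, -4.6, -4.1, -0.0274, 0.0016, 0.0067]
1 x [-1.0, -4.6, -4.1, -0.0268, -0.0005, 0.0089]
1 x [-1.0, -4.6, -4.1, -0.0259, -0.0026, 0.011]
1 x [-1.0, -4.6, -4.1, -0.0247, -0.0046, 0.013]
1 x [-1.0, -4.6, -4.1, -0.0232, -0.0065, 0.0148] -> [ 448.9 -122.4  133.3]
```

Call:
{"method": "carry_out", "body": {"deltas": [0, 0, 0, 0, 0, 0, -1, 0, 0, 0, 0, 0, 0, -1, 0, 0, 0, 0, 0, 0, -1, 0, 0, 0, 0, 0, -0.032, -1, 0, 0, 0, 0, 0, -0.032, -1, 0, 0, 0, 0, 0, -0.031, -1, -1, -4.6, -4.1, -0.028, 0.004, 0.004, -1, -1, -4.6, -4.1, -0.027, 0.002, 0.007, -1, -1, -4.6, -4.1, -0.027, 0, 0.009, -1, -1, -4.6, -4.1, -0.026, -0.003, 0.011, -1, -1, -4.6, -4.1, -0.025, -0.005, 0.013, -1, -1, -4.6, -4.1, -0.023, -0.006, 0.015, -1]}}

```text
clock: 9.68
eef_pos: [449.7, -123.6, 132.9]
tool_rot: [-3.136, 0.488, 1.633]
force: [0.1, -0.2, -0.3]
width: 85.8
gripper_force: 0.0
```

Call:
{"method": "carry_out", "body": {"deltas": [0, 0, 0, 0, 0, 0, -1]}}

```text
clock: 9.8
eef_pos: [448.0, -123.2, 132.2]
tool_rot: [-3.132, 0.488, 1.631]
force: [-0.2, 0.0, 0.2]
width: 85.4
gripper_force: 0.0
```

Run:
```python
from h import *
st();q2,Q=lidpose(115,(0,0,60));q,_=lidpose(115,(0,0,26))
plan((q2,Q,2),(q,Q,3))
```

```text
9.8 [ 448.  -123.2  132.2] [-3.132  0.488  1.631] F [-0.2  0.   0.2] w 85.4 0.0
1 x [-0.2, -0.0, 0.2, 0.0001, 0.0006, 0.0193]
1 x [-0.2, -0.0, 0.2, 0.0001, 0.0005, 0.0193] -> [ 449.9 -141.1   98. ]
3 x [0.0, 0.0, 0.0, 0.0, 0.0, 0.0113] -> [ 450.8 -157.1   68. ]
```

Call:
{"method": "carry_out", "body": {"deltas": [-0.2, 0, 0.2, 0, 0.0006, 0.019, -1, -0.2, 0, 0.2, 0, 0.0005, 0.019, -1, 0, 0, 0, 0, 0, 0.012, -1, 0, 0, 0, 0, 0, 0.012, -1, 0, 0, 0, 0, 0, 0.011, -1, 0, 0, 0, 0, 0, 0, -0.3, 0, 0, 0, 0, 0, 0, 0.3, 0, 0, 0, 0, 0, 0, 0.7, 0, 0, 0, 0, 0, 0, 1, 0, 0, 0, 0, 0, 0, 1, 0, 0, 0, 0, 0, 0, 1]}}

```text
clock: 11.18
eef_pos: [450.1, -155.1, 72.7]
tool_rot: [-3.139, 0.487, 1.623]
force: [-0.8, 2.9, 4.3]
width: 10.8
gripper_force: 61.5
```

Run:
```python
from h import *
st()
q,Q=lidpose(115,(0,0,26));print(q)
p,R=cur()
print((R.inv()*Q).as_rotvec(degrees=True))
# lift along lid normal 45, then up, then above tub
n=-R.apply([0,0,1]);D=down(TUB[2]+np.pi/2)
plan((p+45*n,R,3),(tubpt(0,0,26+115),D,7))
```

```text
11.18 [ 450.1 -155.1   72.7] [-3.139  0.487  1.623] F [-0.8  2.9  4.3] w 10.8 61.462533473968506
[ 450.76122409 -157.07235874   67.95663741]
[-0.15562197 -0.08181966 -0.01721172]
3 x [0.0, 0.0, 0.0, -0.0, 0.0, -0.015] -> [ 449.1 -134.1  112.5]
1 x [0.8, 3.9, 3.5, 0.0222, 0.0008, -0.0164]
1 x [0.8, 3.9, 3.5, 0.0233, -0.0008, -0.0148]
1 x [0.8, 3.9, 3.5, 0.0242, -0.0024, -0.0132]
1 x [0.8, 3.9, 3.5, 0.0248, -0.0041, -0.0115]
1 x [0.8, 3.9, 3.5, 0.0252, -0.0058, -0.0097]
1 x [0.8, 3.9, 3.5, 0.0254, -0.0074, -0.0078]
1 x [0.8, 3.9, 3.5, 0.0254, -0.0091, -0.006] -> [445.1  57.2 141. ]
```

Call:
{"method": "carry_out", "body": {"deltas": [0, 0, 0, 0, 0, 0, 0.4, 0, 0, 0, 0, 0, 0.003, 0.4, 0, 0, 0, 0, 0, 0.003, 0.4, 0, 0, 0, 0, 0, 0, 0.4, 0, 0, 0, 0, 0, 0, 0.4]}}

```text
clock: 11.8
eef_pos: [449.7, -158.4, 67.2]
tool_rot: [-3.138, 0.488, 1.623]
force: [-0.5, 0.1, -1.1]
width: 25.6
gripper_force: 0.0
```

Run:
```python
from h import *
st()
q,Q=lidpose(115,(0,0,26));p,R=cur();print(R.inv().apply(q-p))
```

```text
11.8 [ 449.7 -158.4   67.2] [-3.138  0.488  1.623] F [-0.5  0.1 -1.1] w 25.6 0.0
[ 0.69839009  1.1680763  -1.28773335]
```

Call:
{"method": "carry_out", "body": {"deltas": [0, 0, 0, 0.0005, 0, 0, 0.8, 0, 0, 0, 0, 0, 0, 1, 0, 0, 0, 0, 0, 0, 1]}}

```text
clock: 12.18
eef_pos: [449.7, -157.8, 67.1]
tool_rot: [-3.138, 0.488, 1.623]
force: [-0.6, 0.1, 2.5]
width: 10.8
gripper_force: 60.1
```

Run:
```python
from h import *
st();p,R=cur()
q,Q=lidpose(115,(0,0,25));print(R.inv().apply(q-p))
n=-R.apply([0,0,1]);D=down(TUB[2]+np.pi/2)
plan((p+45*n,R,3),(tubpt(0,0,26+105),D,7))
```

```text
12.18 [ 449.7 -157.8   67.1] [-3.138  0.488  1.623] F [-0.6  0.1  2.5] w 10.8 60.06474316120148
[ 0.19780932  1.12247776 -0.09809338]
3 x [0.0, 0.0, 0.0, -0.0, -0.0, -0.015] -> [ 448.7 -136.8  106.8]
1 x [0.8, 3.9, 3.5, 0.0229, 0.0009, -0.016]
1 x [0.8, 3.9, 3.5, 0.0239, -0.0008, -0.0144]
1 x [0.8, 3.9, 3.5, 0.0247, -0.0024, -0.0127]
1 x [0.8, 3.9, 3.5, 0.0254, -0.0041, -0.011]
1 x [0.8, 3.9, 3.5, 0.0257, -0.0058, -0.0091]
1 x [0.8, 3.9, 3.5, 0.0259, -0.0075, -0.0073]
1 x [0.8, 3.9, 3.5, 0.0258, -0.0091, -0.0054] -> [445.1  57.2 131. ]
```

Call:
{"method": "carry_out", "body": {"deltas": [0, 0, 0, 0, 0, -0.015, 1, 0, 0, 0, 0, 0, -0.015, 1, 0, 0, 0, 0, 0, -0.015, 1, 0.8, 3.9, 3.5, 0.023, 0.001, -0.016, 1, 0.8, 3.9, 3.5, 0.024, -0.001, -0.014, 1, 0.8, 3.9, 3.5, 0.025, -0.002, -0.013, 1, 0.8, 3.9, 3.5, 0.025, -0.004, -0.011, 1, 0.8, 3.9, 3.5, 0.026, -0.006, -0.009, 1, 0.8, 3.9, 3.5, 0.026, -0.008, -0.007, 1, 0.8, 3.9, 3.5, 0.026, -0.009, -0.005, 1, 0, 0, 0, 0, 0, 0, 1, 0, 0, 0, 0, 0, 0, 1]}}

```text
clock: 13.68
eef_pos: [445.3, 56.8, 129.3]
tool_rot: [3.135, 0.004, 1.188]
force: [-1.1, -0.5, -1.5]
width: 11.1
gripper_force: 59.6
```

Run:
```python
from h import *
st();D=down(TUB[2]+np.pi/2)
for n in C: cv2.imwrite(f"pics/{n}3.png",ctrl.get_image(n)[:,:,::-1])
plan((tubpt(0,0,25+84),D,3))
```

```text
13.68 [445.3  56.8 129.3] [3.135 0.004 1.188] F [-1.1 -0.5 -1.5] w 11.1 59.61216866970062
2 x [0.1, 0.1, -0.1, 0.0001, -0.0001, 0.0067]
1 x [0.1, 0.1, -0.1, 0.0, -0.0001, 0.0067] -> [445.1  57.2 109. ]
```

Call:
{"method": "carry_out", "body": {"deltas": [0.15, 0.1, -0.1, 0, 0, 0.007, 1, 0.15, 0.1, -0.1, 0, 0, 0.007, 1, 0.1, 0, 0, 0, 0, 0.007, 1, 0, 0, 0, 0, 0, 0.001, 1, 0, 0, 0, 0, 0, 0, 1]}}

```text
clock: 14.4
eef_pos: [445.3, 57.7, 107.3]
tool_rot: [-3.14, -0.001, 1.191]
force: [0.1, 0.3, -1.6]
width: 11.2
gripper_force: 59.6
```

Call:
{"method": "carry_out", "body": {"deltas": [0, 0, 0, 0, 0, 0.002, 1, 0, 0, 0, 0, 0, 0.002, 1, 0, 0, 0, 0, 0, 0, 1]}}

```text
clock: 14.78
eef_pos: [445.3, 57.7, 103.4]
tool_rot: [-3.14, -0.001, 1.191]
force: [-0.5, 0.5, -0.4]
width: 10.8
gripper_force: 59.6
```

Call:
{"method": "carry_out", "body": {"deltas": [0, 0, 0, 0, 0, 0.002, 1, 0, 0, 0, 0, 0, 0.002, 1, 0, 0, 0, 0, 0, 0, 1]}}

```text
clock: 15.15
eef_pos: [445.3, 57.7, 99.3]
tool_rot: [-3.14, -0.001, 1.191]
force: [0.0, 0.7, 0.5]
width: 10.6
gripper_force: 59.6
```

Call:
{"method": "carry_out", "body": {"deltas": [0, 0, 0, 0, 0, 0.002, 1, 0, 0, 0, 0, 0, 0.002, 1, 0, 0, 0, 0, 0, 0, 1]}}

```text
clock: 15.52
eef_pos: [445.3, 57.7, 95.3]
tool_rot: [-3.14, -0.001, 1.191]
force: [-1.1, 0.6, -0.4]
width: 10.5
gripper_force: 59.6
```

Call:
{"method": "carry_out", "body": {"deltas": [0, 0, 0, 0, 0, 0.002, 1, 0, 0, 0, 0, 0, 0.002, 1, 0, 0, 0, 0, 0, 0, 1]}}

```text
clock: 15.9
eef_pos: [445.3, 57.7, 91.3]
tool_rot: [-3.14, -0.001, 1.191]
force: [0.2, -0.7, -0.3]
width: 10.8
gripper_force: 59.6
```

Call:
{"method": "carry_out", "body": {"deltas": [0, 0, 0, 0, 0, 0.002, 1, 0, 0, 0, 0, 0, 0.002, 1, 0, 0, 0, 0, 0, 0, 1]}}

```text
clock: 16.27
eef_pos: [445.5, 57.7, 87.7]
tool_rot: [-3.141, -0.001, 1.191]
force: [0.2, -0.2, 2.4]
width: 10.5
gripper_force: 60.1
```

Call:
{"method": "carry_out", "body": {"deltas": [0, 0, 0, 0, 0, 0.002, 1, 0, 0, 0, 0, 0, 0, 1]}}

```text
clock: 16.52
eef_pos: [445.5, 57.7, 87.5]
tool_rot: [3.141, -0.001, 1.191]
force: [-4.5, -0.3, 28.9]
width: 10.8
gripper_force: 63.8
```

Call:
{"method": "carry_out", "body": {"deltas": [0, 0, 0, 0, 0, -0.006, 1, 0, 0, 0, 0, 0, -0.006, 1, 0, 0, 0, 0, 0, 0, 1]}}

```text
clock: 16.9
eef_pos: [445.7, 57.8, 97.7]
tool_rot: [-3.141, -0.001, 1.191]
force: [0.5, -0.7, -0.6]
width: 10.8
gripper_force: 59.6
```

Call:
{"method": "carry_out", "body": {"deltas": [0, 0, 0, 0, 0, -0.004, 1, 0, 0, 0, 0, 0, -0.004, 1, 0, 0, 0, 0, 0, -0.004, 1, 0, 0, 0, 0, 0, -0.004, 1, 0, 0, 0, 0, 0, 0, 1, 0, 0, 0, 0, 0, 0, 1]}}

```text
clock: 17.65
eef_pos: [445.4, 57.7, 113.5]
tool_rot: [-3.141, -0.001, 1.191]
force: [-0.4, -0.5, 0.4]
width: 10.8
gripper_force: 59.6
```

Run:
```python
from h import *
st()
for n in C: cv2.imwrite(f"pics/{n}4.png",ctrl.get_image(n)[:,:,::-1])
st()
q,Q=lidpose(115,(0,0,60));plan((tubpt(0,0,25+105),down(TUB[2]+np.pi/2),2),(q,Q,7))
b=cv2.resize(cv2.imread("pics/side4.png")[190:330,300:420],None,fx=4,fy=4,interpolation=cv2.INTER_CUBIC)
cv2.imwrite("pics/v4.png",b)
```

```text
17.65 [445.4  57.7 113.5] [-3.141e+00 -1.000e-03  1.191e+00] F [-0.4 -0.5  0.4] w 10.8 59.59410846233368
17.75 [445.3  57.7 113.4] [-3.140e+00 -1.000e-03  1.191e+00] F [ 0.6 -0.1 -1.2] w 11.0 59.59439992904663
2 x [-0.0, -0.0, -0.0, -0.0003, -0.0, -0.0083] -> [445.1  57.2 130. ]
1 x [-0.9, -3.9, -3.5, -0.0261, 0.0111, 0.0046]
1 x [-0.9, -3.9, -3.5, -0.0263, 0.0095, 0.0065]
1 x [-0.9, -3.9, -3.5, -0.0263, 0.0078, 0.0085]
1 x [-0.9, -3.9, -3.5, -0.0261, 0.006, 0.0104]
1 x [-0.9, -3.9, -3.5, -0.0256, 0.0043, 0.0122]
1 x [-0.9, -3.9, -3.5, -0.0249, 0.0026, 0.014]
1 x [-0.9, -3.9, -3.5, -0.024, 0.0009, 0.0157] -> [ 449.9 -141.1   98. ]
```

Call:
{"method": "carry_out", "body": {"deltas": [0, 0, 0, 0, 0, -0.01, 1, 0, 0, 0, 0, 0, -0.01, 1, -0.9, -3.9, -3.5, -0.026, 0.011, 0.004, 1, -0.9, -3.9, -3.5, -0.026, 0.01, 0.006, 1, -0.9, -3.9, -3.5, -0.026, 0.008, 0.008, 1, -0.9, -3.9, -3.5, -0.026, 0.006, 0.009, 1, -0.9, -3.9, -3.5, -0.026, 0.004, 0.011, 1, -0.9, -3.9, -3.5, -0.025, 0.003, 0.012, 1, -0.9, -3.9, -3.5, -0.024, 0.001, 0.014, 1, 0, 0, 0, 0, 0, 0, 1, 0, 0, 0, 0, 0, 0, 1]}}

```text
clock: 19.12
eef_pos: [452.3, -137.3, 108.8]
tool_rot: [3.136, 0.482, 1.625]
force: [0.8, 0.7, -0.6]
width: 10.9
gripper_force: 59.6
```

Run:
```python
from h import *
st();q,Q=lidpose(115,(0,0,25));R=Ro.from_euler('xyz',[-3.138,.488,1.623]);q=np.array([449.9,-157.8,67.1]);n=-R.apply([0,0,1])
plan((q+16*n,R,3),(q,R,4))
```

```text
19.12 [ 452.3 -137.3  108.8] [3.136 0.482 1.625] F [ 0.8  0.7 -0.6] w 10.9 59.56766903400421
3 x [0.2, -0.1, 0.0, 0.0005, -0.0012, 0.0101] -> [ 449.6 -150.3   81.2]
4 x [0.0, 0.0, 0.0, -0.0, 0.0, 0.004] -> [ 449.9 -157.8   67.1]
```

Call:
{"method": "carry_out", "body": {"deltas": [0.2, -0.1, 0, 0.0005, -0.0012, 0.01, 1, 0.2, -0.1, 0, 0.0005, -0.0012, 0.01, 1, 0.2, -0.1, 0, 0.0005, -0.0012, 0.01, 1, 0, 0, 0, 0, 0, 0, 1, 0, 0, 0, 0, 0, 0.004, 1, 0, 0, 0, 0, 0, 0.004, 1, 0, 0, 0, 0, 0, 0.004, 1, 0, 0, 0, 0, 0, 0, 1]}}

```text
clock: 20.12
eef_pos: [448.8, -157.0, 70.6]
tool_rot: [-3.135, 0.489, 1.626]
force: [-0.1, 0.2, -0.2]
width: 10.9
gripper_force: 59.6
```

Run:
```python
from h import *
st();R=Ro.from_euler('xyz',[-3.138,.488,1.623]);q=np.array([449.9,-157.8,67.1]);n=-R.apply([0,0,1])
plan((q,R,2))
```

```text
20.12 [ 448.8 -157.    70.6] [-3.135  0.489  1.626] F [-0.1  0.2 -0.2] w 10.9 59.56603646278381
2 x [-0.1, 0.0, 0.1, 0.0004, 0.0005, 0.0017] -> [ 449.9 -157.8   67.1]
```

Call:
{"method": "carry_out", "body": {"deltas": [0, 0, 0.1, 0.0004, 0.0005, 0.0017, 1, 0, 0, 0.1, 0.0004, 0.0005, 0.0017, 1, 0, 0, 0, 0, 0, 0, 1, 0, 0, 0, 0, 0, 0, 0.5, 0, 0, 0, 0, 0, 0, 0.4, 0, 0, 0, 0, 0, 0, 0.4, 0, 0, 0, 0, 0, 0, 0.4]}}

```text
clock: 21.0
eef_pos: [450.0, -157.7, 67.4]
tool_rot: [-3.137, 0.489, 1.622]
force: [0.6, 0.5, -0.2]
width: 25.5
gripper_force: 0.0
```

Call:
{"method": "carry_out", "body": {"deltas": [0, 0, 0, 0, 0, -0.02, 0.3, 0, 0, 0, 0, 0, -0.02, 0.2, 0, 0, 0, 0, 0, -0.02, 0, 0, 0, 0, 0, 0, -0.02, 0, 0, 0, 0, 0, 0, 0, 0]}}

```text
clock: 21.62
eef_pos: [449.3, -119.5, 138.7]
tool_rot: [-3.14, 0.488, 1.622]
force: [0.6, 0.1, 0.5]
width: 43.1
gripper_force: 0.0
```

Run:
```python
from h import *
st();R=Ro.from_euler('xyz',[-3.138,.488,1.623])
dx=np.array([449.9,-157.9,67.1])-lidpose(115,(0,0,25))[0];print(dx)
q=lidpose(0,(0,0,90))[0]+dx;q2=lidpose(0,(0,0,25))[0]+dx
plan((q,R,4),(q2,R,4))
b=ctrl.get_image("side");cv2.imwrite("pics/side5.png",b[:,:,::-1])
```

```text
21.62 [ 449.3 -119.5  138.7] [-3.14   0.488  1.622] F [0.6 0.1 0.5] w 43.1 0.0
[-0.88609444 -0.35882891  0.02631018]
4 x [0.0, 0.0, -0.0, -0.0255, -0.0003, 0.0175] -> [ 454.4 -242.3  124.5]
4 x [0.0, 0.0, 0.0, -0.0, 0.0001, 0.0162] -> [ 456.  -272.7   67.1]
```

Call:
{"method": "carry_out", "body": {"deltas": [0, 0, 0, -0.0255, 0, 0.0175, 0, 0, 0, 0, -0.0255, 0, 0.0175, 0, 0, 0, 0, -0.0255, 0, 0.0175, 0, 0, 0, 0, -0.0255, 0, 0.0175, 0, 0, 0, 0, 0, 0, 0, 0, 0, 0, 0, 0, 0, 0.013, 0, 0, 0, 0, 0, 0, 0.013, 0, 0, 0, 0, 0, 0, 0.013, 0.1, 0, 0, 0, 0, 0, 0, 0.2]}}

```text
clock: 22.8
eef_pos: [454.4, -261.1, 88.6]
tool_rot: [-3.134, 0.489, 1.624]
force: [-0.1, 0.5, -0.4]
width: 34.5
gripper_force: 0.0
```

Run:
```python
from h import *
st();R=Ro.from_euler('xyz',[-3.138,.488,1.623])
dx=np.array([-.9,-.4,0])
q2=lidpose(0,(0,0,25))[0]+dx
plan((q2,R,3))
```

```text
22.8 [ 454.4 -261.1   88.6] [-3.134  0.489  1.624] F [-0.1  0.5 -0.4] w 34.5 0.0
3 x [-0.1, 0.0, 0.0, -0.0001, 0.0004, 0.0082] -> [ 456.  -272.8   67.1]
```

Call:
{"method": "carry_out", "body": {"deltas": [-0.1, 0, 0, 0, 0.0004, 0.008, 0.2, -0.1, 0, 0, 0, 0.0004, 0.008, 0.2, -0.1, 0, 0, 0, 0.0004, 0.008, 0.2, 0, 0, 0, 0, 0, 0.001, 0.3, 0, 0, 0, 0, 0, 0, 0.3]}}

```text
clock: 23.42
eef_pos: [457.0, -272.6, 67.8]
tool_rot: [3.141, 0.489, 1.622]
force: [0.1, 0.5, -0.7]
width: 29.7
gripper_force: 0.0
```

Call:
{"method": "carry_out", "body": {"deltas": [0, 0, 0, 0, 0, 0, 0.7, 0, 0, 0, 0, 0, 0, 1, 0, 0, 0, 0, 0, 0, 1]}}

```text
clock: 23.8
eef_pos: [457.1, -272.6, 68.0]
tool_rot: [3.14, 0.489, 1.622]
force: [-0.2, 2.6, 5.8]
width: 10.7
gripper_force: 60.7
```

Run:
```python
from h import *
st();p,R=cur()
q,Q=lidpose(0,(0,0,25));print(R.inv().apply(q-p))
n=-R.apply([0,0,1]);D=down(TUB[2]+np.pi/2)
plan((p+60*n,R,3),(tubpt(0,0,130),D,8))
```

```text
23.8 [ 457.1 -272.6   68. ] [3.14  0.489 1.622] F [-0.2  2.6  5.8] w 10.7 60.718642473220825
[ 0.59779243 -0.251215    0.67865639]
3 x [0.0, 0.0, 0.0, 0.0, 0.0, -0.02] -> [ 455.6 -244.4  120.9]
1 x [0.8, 3.4, 3.0, 0.0328, 0.0007, -0.0187]
1 x [0.8, 3.4, 3.0, 0.0338, -0.0013, -0.0167]
1 x [0.8, 3.4, 3.0, 0.0346, -0.0034, -0.0146]
1 x [0.8, 3.4, 3.0, 0.0352, -0.0054, -0.0125]
1 x [0.8, 3.4, 3.0, 0.0356, -0.0074, -0.0103]
1 x [0.8, 3.4, 3.0, 0.0357, -0.0094, -0.008]
1 x [0.8, 3.4, 3.0, 0.0355, -0.0114, -0.0057]
1 x [0.8, 3.4, 3.0, 0.0351, -0.0133, -0.0034] -> [445.1  57.2 130. ]
```

Run:
```python
from h import *
p,R=cur();n=-R.apply([0,0,1]);D=down(TUB[2]+np.pi/2)
a=p+20*n
plan((a,R,1),(a+[0,0,90],R,3),(tubpt(0,0,160),D,8))
```

```text
1 x [0.0, 0.0, 0.0, -0.0, 0.0, -0.02] -> [ 456.6 -263.2   85.6]
3 x [0.0, 0.0, 0.0, -0.0141, 0.0, -0.0265] -> [ 456.6 -263.2  175.6]
1 x [0.8, 3.4, 3.0, 0.0363, 0.0006, -0.0171]
1 x [0.8, 3.4, 3.0, 0.0372, -0.0015, -0.0149]
1 x [0.8, 3.4, 3.0, 0.0379, -0.0037, -0.0126]
1 x [0.8, 3.4, 3.0, 0.0384, -0.0059, -0.0102]
1 x [0.8, 3.4, 3.0, 0.0385, -0.008, -0.0078]
1 x [0.8, 3.4, 3.0, 0.0384, -0.0101, -0.0054]
1 x [0.8, 3.4, 3.0, 0.0381, -0.0122, -0.0029]
1 x [0.8, 3.4, 3.0, 0.0375, -0.0142, -0.0005] -> [445.1  57.2 160. ]
```

Call:
{"method": "carry_out", "body": {"deltas": [0, 0, 0, 0, 0, -0.02, 1, 0, 0, 0, -0.014, 0, -0.0265, 1, 0, 0, 0, -0.014, 0, -0.0265, 1, 0, 0, 0, -0.014, 0, -0.0265, 1, 0.8, 3.4, 3, 0.036, 0, -0.017, 1, 0.8, 3.4, 3, 0.037, -0.002, -0.015, 1, 0.8, 3.4, 3, 0.038, -0.004, -0.013, 1, 0.8, 3.4, 3, 0.038, -0.006, -0.01, 1, 0.8, 3.4, 3, 0.038, -0.008, -0.008, 1, 0.8, 3.4, 3, 0.038, -0.01, -0.005, 1, 0.8, 3.4, 3, 0.038, -0.012, -0.003, 1, 0.8, 3.4, 3, 0.037, -0.014, 0, 1]}}

```text
clock: 25.3
eef_pos: [443.1, 55.7, 158.8]
tool_rot: [-3.136, 0.006, 1.191]
force: [-0.4, 0.3, -0.7]
width: 10.7
gripper_force: 59.9
```

Call:
{"method": "carry_out", "body": {"deltas": [0, 0, 0, 0, 0, 0, 1, 0, 0, 0, 0, 0, 0, 1]}}

```text
clock: 25.55
eef_pos: [443.1, 53.8, 158.8]
tool_rot: [-3.137, 0.009, 1.193]
force: [0.3, -0.7, -0.6]
width: 10.9
gripper_force: 59.9
```

Run:
```python
from h import *
st();D=down(TUB[2]+np.pi/2)
q=np.array([445.3,57.7,25.7+84]);plan((q,D,4))
```

```text
25.55 [443.1  53.8 158.8] [-3.137  0.009  1.193] F [ 0.3 -0.7 -0.6] w 10.9 59.87236976623535
3 x [-0.1, 0.1, 0.0, 0.0012, 0.0002, 0.0123]
1 x [-0.1, 0.1, 0.0, 0.0011, 0.0002, 0.0123] -> [445.3  57.7 109.7]
```

Call:
{"method": "carry_out", "body": {"deltas": [-0.1, 0.1, 0, 0.0011, 0.0002, 0.012, 1, -0.1, 0.1, 0, 0.0011, 0.0002, 0.012, 1, -0.1, 0.1, 0, 0.0011, 0.0002, 0.012, 1, 0, 0.1, 0, 0.001, 0.0002, 0.012, 1, 0, 0, 0, 0, 0, 0, 1, 0, 0, 0, 0, 0, 0, 1]}}

```text
clock: 26.3
eef_pos: [445.4, 58.3, 110.8]
tool_rot: [3.141, 0.001, 1.193]
force: [0.2, -0.1, 0.0]
width: 10.7
gripper_force: 59.9
```

Run:
```python
from h import *
st();D=down(TUB[2]+np.pi/2)
q=np.array([445.2,57.4,25.7+83]);plan((q,D,2))
```

```text
26.3 [445.4  58.3 110.8] [3.141e+00 1.000e-03 1.193e+00] F [ 0.2 -0.1  0. ] w 10.7 59.872525334358215
2 x [0.0, 0.0, 0.1, -0.0005, 0.0001, 0.0011] -> [445.2  57.4 108.7]
```

Call:
{"method": "carry_out", "body": {"deltas": [0, 0, 0.1, -0.0005, 0, 0.0015, 1, 0, 0, 0, -0.0005, 0, 0.0015, 1, 0, 0, 0, 0, 0, 0, 1]}}

```text
clock: 26.68
eef_pos: [445.0, 57.3, 107.9]
tool_rot: [3.141, 0.001, 1.191]
force: [0.3, -0.4, -0.2]
width: 10.7
gripper_force: 59.9
```

Call:
{"method": "carry_out", "body": {"deltas": [0, 0, 0, 0, 0, 0.002, 1, 0, 0, 0, 0, 0, 0.001, 1, 0, 0, 0, 0, 0, 0, 1]}}

```text
clock: 27.05
eef_pos: [444.9, 57.3, 104.8]
tool_rot: [3.141, 0.001, 1.192]
force: [-0.4, -0.2, -0.0]
width: 10.7
gripper_force: 59.9
```

Call:
{"method": "carry_out", "body": {"deltas": [0, 0, 0, 0, 0, 0.002, 1, 0, 0, 0, 0, 0, 0.001, 1, 0, 0, 0, 0, 0, 0, 1]}}

```text
clock: 27.42
eef_pos: [445.3, 57.6, 102.0]
tool_rot: [3.141, 0.0, 1.192]
force: [0.0, 1.1, 1.6]
width: 10.9
gripper_force: 60.3
```

Call:
{"method": "carry_out", "body": {"deltas": [0, 0, 0, 0, 0, 0.002, 1, 0, 0, 0, 0, 0, 0.001, 1, 0, 0, 0, 0, 0, 0, 1]}}

```text
clock: 27.8
eef_pos: [446.2, 58.1, 99.5]
tool_rot: [3.139, -0.001, 1.192]
force: [-0.1, 1.2, 8.2]
width: 10.6
gripper_force: 61.3
```

Call:
{"method": "carry_out", "body": {"deltas": [0, 0, 0, 0, 0, 0.002, 1, 0, 0, 0, 0, 0, 0.001, 1, 0, 0, 0, 0, 0, 0, 1]}}

```text
clock: 28.18
eef_pos: [446.4, 58.1, 96.4]
tool_rot: [3.139, -0.001, 1.192]
force: [0.4, 1.2, 5.9]
width: 10.5
gripper_force: 60.7
```

Call:
{"method": "carry_out", "body": {"deltas": [0, 0, 0, 0, 0, 0.002, 1, 0, 0, 0, 0, 0, 0.001, 1, 0, 0, 0, 0, 0, 0, 1]}}

```text
clock: 28.55
eef_pos: [446.3, 58.0, 93.2]
tool_rot: [3.139, -0.001, 1.192]
force: [1.2, 1.4, 3.4]
width: 10.8
gripper_force: 60.6
```

Call:
{"method": "carry_out", "body": {"deltas": [0, 0, 0, 0, 0, 0.002, 1, 0, 0, 0, 0, 0, 0.002, 1, 0, 0, 0, 0, 0, 0, 1]}}

```text
clock: 28.92
eef_pos: [445.2, 57.8, 88.7]
tool_rot: [3.141, 0.0, 1.192]
force: [1.9, 2.4, 0.8]
width: 10.8
gripper_force: 60.1
```

Call:
{"method": "carry_out", "body": {"deltas": [0, 0, 0, 0, 0, 0.0015, 1, 0, 0, 0, 0, 0, 0.001, 1, 0, 0, 0, 0, 0, 0, 1]}}

```text
clock: 29.3
eef_pos: [445.5, 58.3, 88.3]
tool_rot: [3.139, -0.0, 1.192]
force: [-3.2, 3.6, 26.4]
width: 10.7
gripper_force: 63.8
```

Call:
{"method": "carry_out", "body": {"deltas": [0, 0, 0, 0, 0, -0.004, 1, 0, 0, 0, 0, 0, -0.005, 1, 0, 0, 0, 0, 0, -0.006, 1, 0, 0, 0, 0, 0, -0.008, 1, 0, 0, 0, 0, 0, -0.008, 1, 0, 0, 0, 0, 0, 0, 1, 0, 0, 0, 0, 0, 0, 1, 0, 0, 0, 0, 0, 0, 1]}}

```text
clock: 30.3
eef_pos: [444.7, 57.3, 117.2]
tool_rot: [3.142, 0.001, 1.192]
force: [-0.2, 0.1, -3.6]
width: 10.8
gripper_force: 59.5
```

Run:
```python
from h import *
b=ctrl.get_image("side");st();print(ctrl.read_state()["torque"])
b=cv2.resize(b[190:330,300:420,::-1],None,fx=4.2,fy=4.2,interpolation=cv2.INTER_CUBIC);cv2.imwrite("pics/v6.png",b)
```

```text
30.35 [444.8  57.3 117.1] [3.142e+00 1.000e-03 1.192e+00] F [ 0.2 -0.8 -4.8] w 10.4 59.462746381759644
[ 0.00814257  0.00119912 -0.04600207]
```

View pics/v6.png

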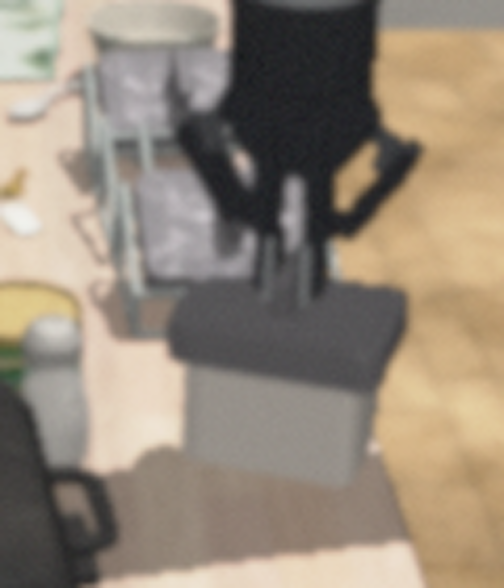

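The tub hangs level from the lid at about (280,390) in the crop, with a load of about 4 N. The returned lid lies in the near bay at about (195,220). Now I'll set the tub down.

Call:
{"method": "carry_out", "body": {"deltas": [0, 0, 0, 0, 0, 0.007, 1, 0, 0, 0, 0, 0, 0.007, 1, 0, 0, 0, 0, 0, 0.006, 1, 0, 0, 0, 0, 0, 0.004, 1, 0, 0, 0, 0, 0, 0.0025, 1, 0, 0, 0, 0, 0, 0, 1, 0, 0, 0, 0, 0, 0, 1]}}

```text
clock: 31.22
eef_pos: [445.1, 57.4, 91.0]
tool_rot: [3.141, 0.001, 1.192]
force: [1.0, 0.7, -4.3]
width: 10.4
gripper_force: 59.4
```

Call:
{"method": "carry_out", "body": {"deltas": [0, 0, 0, 0, 0, 0.001, 1, 0, 0, 0, 0, 0, 0, 1]}}

```text
clock: 31.48
eef_pos: [445.0, 57.3, 89.9]
tool_rot: [3.141, 0.001, 1.191]
force: [0.7, 0.8, -4.5]
width: 10.7
gripper_force: 59.4
```

Call:
{"method": "carry_out", "body": {"deltas": [0, 0, 0, 0, 0, 0.001, 1, 0, 0, 0, 0, 0, 0, 1]}}

```text
clock: 31.72
eef_pos: [445.4, 57.7, 89.0]
tool_rot: [3.14, 0.0, 1.192]
force: [0.7, 1.2, -1.8]
width: 10.9
gripper_force: 59.8
```

Call:
{"method": "carry_out", "body": {"deltas": [0, 0, 0, 0, 0, 0.0005, 1, 0, 0, 0, 0, 0, 0, 1]}}

```text
clock: 31.98
eef_pos: [445.5, 57.9, 88.6]
tool_rot: [3.14, -0.0, 1.192]
force: [0.3, 2.3, 1.3]
width: 10.4
gripper_force: 60.1
```

Call:
{"method": "carry_out", "body": {"deltas": [0, 0, 0, 0, 0, 0.0005, 1, 0, 0, 0, 0, 0, 0, 0.7, 0, 0, 0, 0, 0, 0, 0.3, 0, 0, 0, 0, 0, 0, 0.2, 0, 0, 0, 0, 0, 0, 0, 0, 0, 0, 0, 0, -0.015, 0, 0, 0, 0, 0, 0, -0.03, 0, 0, 0, 0, 0, 0, -0.03, 0, 0, 0, 0, 0, 0, -0.03, 0, 0, 0, 0, 0.03, 0, -0.03, 0, 0, 0, 0, 0.03, 0, 0, 0, 0, 0, 0, 0, 0, 0, 0]}}

```text
clock: 33.48
eef_pos: [467.8, 115.5, 223.2]
tool_rot: [3.14, -0.001, 1.195]
force: [1.0, -0.5, -0.2]
width: 42.7
gripper_force: 0.0
```

Run:
```python
from h import *
st();o=np.zeros((600,800,3),np.uint8)
a=ctrl.get_image("side");t=ctrl.get_image("top")
a=cv2.resize(a[190:330,300:420,::-1],None,fx=3.5,fy=3.5,interpolation=cv2.INTER_CUBIC);t=cv2.resize(t[240:310,200:420,::-1],None,fx=1.7,fy=1.7,interpolation=cv2.INTER_CUBIC)
o[:a.shape[0],:a.shape[1]]=a;o[:t.shape[0],425:425+t.shape[1]]=t;cv2.imwrite("pics/v7.png",o)
```

```text
33.48 [467.8 115.5 223.2] [ 3.140e+00 -1.000e-03  1.195e+00] F [ 1.  -0.5 -0.2] w 42.7 0.0
```

View pics/v7.png

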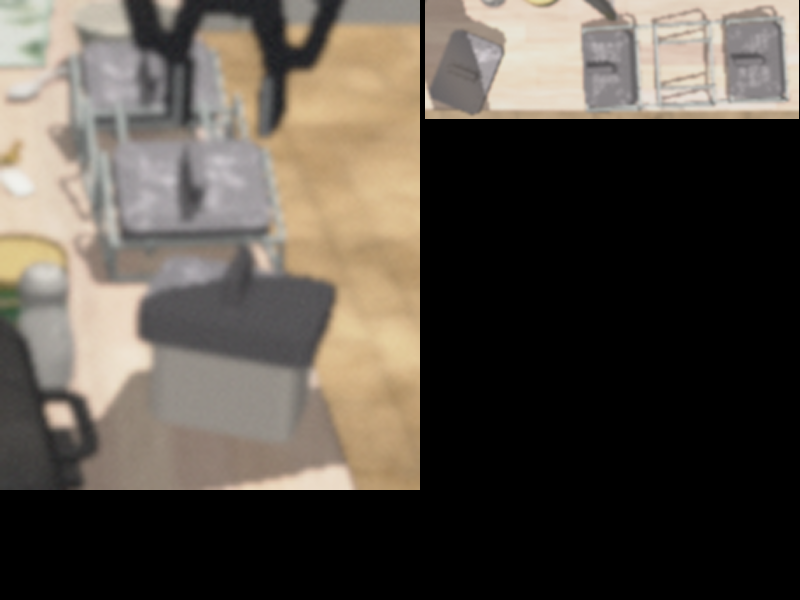

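The tub stands closed and upright at about (235,350). The other two lids lie in the near bay (195,190) and the far bay, and the gripper is clear of everything. I'm handing the job in.

```bash
python3 -c "
from cell import ctrl
print(ctrl.finish_job())"
```

```text
the job is handed in; nothing more can be done
None
```

The second lid I tried, from the middle bay, was the right one: it snapped home, held the tub's weight when lifted by its grip, and the closed tub is back upright on the worktop with the other two lids in the rack; the job was handed in at about 34 s, with no verdict returned.

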